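Stack a tote instead of nesting it

ROBOT

A 7-joint arm with a two-finger parallel gripper is mounted at the origin on the work surface; the furniture and walls round the work are solid. World frame = base frame: x ahead of the robot, y to its left, z up, the work surface at z = 0. Lengths are in m, angles in rad, forces in N, time in s.
With the tool pointing down it reaches from about 0.4 to 0.85 m from the base axis. Payload 10.4 kg.
Tool frame: the origin (TCP) lies between the finger pads; the fingertips stand 11 mm ahead of it and the grasp point (between the pads) lies 8 mm behind it (tip_reach is the distance from the TCP to the fingertips, in m); z points along the fingers, y is the line along which they close (so a half turn about z gives the same grasp; the last joint's range is limited). The gripper opens to 85 mm and grips with 20 to 120 N. Pads are 22 mm wide; open, the fingers measure 114 mm over their backs; the gripper's body (76 mm by 85 mm) begins 54 mm behind the grasp point. The pads swing forward as they close: fully open they stand 13 mm farther back than shut.
Start: joints at [1.266, 0.332, -0.065, 1.46, 0.022, 1.35, -0.088], TCP at [0.174, -0.6, 0.242] pointing down, gripper open.
Joint ranges: [-2.6, 2.6], [-0.5, 2.12], [-1.47, 1.34], [0.16, 2.42], [-1.27, 4.41], [0.06, 2.06], [-2.6, 2.6]. Speed limits (rad/s): [2.22, 2.22, 2.79, 2.79, 3.14, 3.14, 3.14].

INTERFACE

Orientations are given as a unit quaternion [x, y, z, w].
In Python, from workcell import * gives the robot as it stands.
- The arm moves only by the shell command python3 -m inch 'ROWS' [OPENING] [FORCE]. ROWS is JSON, a list of rows, each an object with "slide": the shift along the world's x, y, z in m, a list of three; "yaw": the turn about the world's z in rad. A call has 1 to 20 rows; each row is the pose to reach, as a shift and turn from the pose commanded when the call began; what a row does not reach only later rows make up. A row lasts 1/12 s, in which the tool goes at most 41.7 mm and 7.16 degrees, less where a joint would pass 70% of its speed; a pose out of reach is approached as far as the arm can. A call with a gripper value outside its range is refused whole. OPENING is the closure in counts, from 0 (fully open) to 255 (shut), set as the call begins (- or left out, the last holds). The fingers move at their own pace and stop on an object; FORCE is the grip in N (left out, the last holds). Time passes only in rows, so rows that repeat a pose let the fingers close. It gives the time, the measured TCP pose, the force, the opening and the grip force at its end, in the units of the state.
- get_obs(): the state, without advancing time (a new reading comes with each control period).
- camera(name): name is "scene" or "top" or "wrist"; returns a dict with "frame" (384x512x3 uint8, red, green, blue), "fx", "fy", "cx", "cy" (pixels), "extrinsics" (4x4, takes a point from world to camera coordinates). Camera axes: x right, y down, z forward; pixel columns grow to the right and rows downward; lengths in m; the calibration is good to about 2 mm. A picture is of the moment at which its call begins. There is no depth.
- hand_in(): hands the job in; it is judged then, once.
The state is a dict: "clock": time; "joint_pos": joint angles; "joint_velocities": joint speeds; "tau": joint torques, N m; "position": TCP position; "ee_rot": TCP orientation; "ft_force": force on the tool from outside, world axes, zero at the start; "torque": the same for the moment, N m; "grip_width": opening from 0.0 (shut) to 1.0 (fully open); "grasp_force": force on a finger pad.
Only numpy, scipy, OpenCV 4.12 (cv2) and the standard library are available. Lean on these libraries where they do the work, as an engineer would, in place of code of your own. Each camera call takes 0.05 s, during which the arm holds its last target. There are 200 camera calls.

TASK

Stack the long empty tote on top of the long tote that holds the three figures. These totes nest when they face the same way and stack when one is turned end for end, so set the empty one down with its low front end over the high back end of the filled one, squarely above it, so that it stands level on the rim; put it down rather than drop it. Leave the filled tote and the short tote where they stand.

Things in the scene. Friction and masses are not known exactly. Their poses are not given: they have to be found in the camera images.
- empty_tote_mid (a point): Long empty white plastic tote: open box 143 mm long (its x), 62 mm wide over the rims (y), 50 high. Point: its centre, 25 mm above its underside. z up; +x to the low front end (24 high), -x to the full-height back. The long rims are upright bands 14 mm high, outer faces 62 mm apart: grip them from above across y, half-way along (x = 0), pads up to 24 mm wide. About 0.1 kg.
- empty_tote_front (a point): Middle of the top edge of the empty tote's low front end, 66 mm in +x of its centre, 24 mm above its underside; axes as the tote. Both long totes have foot lugs sticking out sideways to y = +-36 mm at x = +50 and -22 mm, and slots in the long rims above these, 16 mm wide, 32 deep: lugs drop into slots if the totes face the same way.
- filled_tote_mid (a point): Long tote of the same shape and size, on the desk, three small dark figures stuck upright inside, below its rim. Point: its centre, 25 mm above its underside; +x to its low front end, z up. Loose, about 0.3 kg. A tote turned end for end on it stands with its lugs on this rim, underside 50 mm above this one's underside, even if some 8 mm off centre.
- short_tote_mid (a point): A bystander: an empty tote of the same kind but only 95 mm long and 36 mm high. The point is its centre, 18 mm above its underside; +x points to its low front end.
Not all that is in view belongs to the job. What is shaped like the part that bears empty_tote_mid but green or purple is not meant.

How it is judged:
By the outcome, as a careful person would: the job done as asked, in the order asked, and still so for the second after the job is handed in, with the robot touching nothing.
It also fails if it takes over 32 s, if anything falls off the work surface, if the arm or the gripper's body presses on something with over 40 N, if the wrist force passes 120 N, or if a joint passes its speed limit or range.

## Working session

There is one attempt and no reset: what is moved stays moved. The work goes in short steps, Python scripts to look and compute and a shell command to move; the robot and the scene stay as the last step left them, time stands still between calls to the robot, and variables do not carry over. Pictures are saved under pics/ and viewed, at most 10 in all, crops included, and the job is handed in when it is done.

```bash
mkdir -p pics
python3 - <<'E'
from workcell import *
import cv2,numpy as np,pickle
d={}
for n in("scene","top"):
    c=camera(n);d[n]=c
    cv2.imwrite(f"pics/{n}0.png",cv2.resize(c["frame"][:,:,::-1],(768,576)))
    E=np.array(c["extrinsics"]);print(n,c["fx"],c["cx"],c["cy"],(-E[:3,:3].T@E[:3,3]).round(3),E[:3,:3].round(2).tolist())
pickle.dump(d,open("d0.pkl","wb"))
o=get_obs();print(o["clock"],o["position"],o["ee_rot"],o["grip_width"])
E
```

```text
scene 397.9243914879808 255.65344333925975 177.04240637757468 [ 0.336 -1.106  0.924] [[0.98, -0.17, 0.0], [-0.12, -0.71, -0.7], [0.12, 0.69, -0.72]]
top 361.13322226113047 257.5240421833168 197.83640349104195 [ 0.295 -0.272  0.962] [[-0.01, -1.0, 0.01], [-0.98, 0.0, -0.19], [0.19, -0.01, -0.98]]
0.1 [ 0.17371702 -0.60004887  0.24160695] [ 9.90088978e-01  1.40440086e-01 -1.21367558e-04 -6.19602293e-04] 1.0018216990477715
```

View pics/scene0.png

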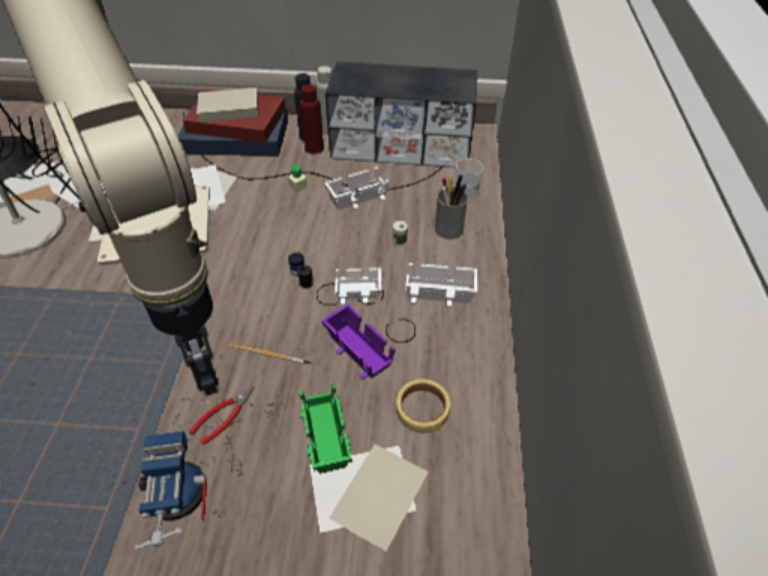

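View pics/top0.png

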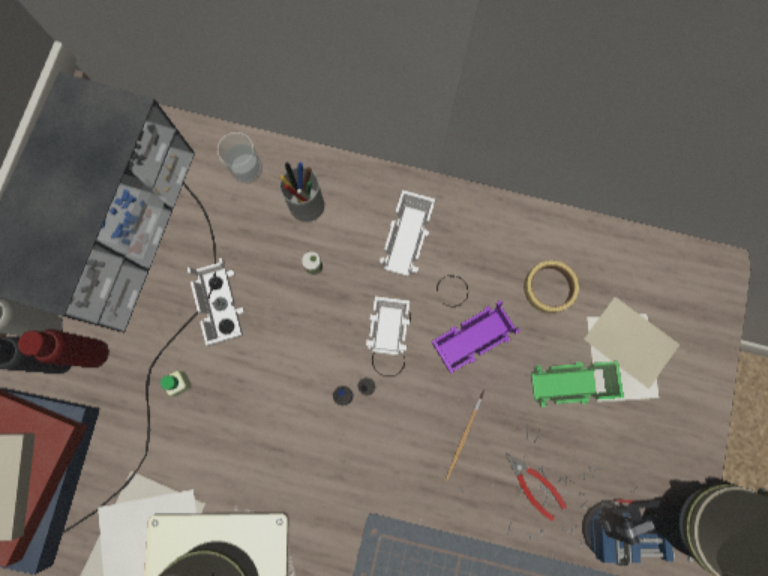

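The white tote candidates in the top view (shown ×1.5) are:
- (408,233): long and empty.
- (388,325): short and empty.
- (217,303): long, with three dark figures inside.

The purple (475,338) and green (577,383) totes are excluded by colour. I take (408,233) as the empty tote and (217,303) as the filled one, and will confirm both in an enlarged crop.

```bash
cat > h.py <<'E'
import pickle,cv2,numpy as np
def ray(c,u,v):
    E=np.array(c["extrinsics"]);R=E[:3,:3];o=-R.T@E[:3,3]
    return o,R.T@np.array([(u-c["cx"])/c["fx"],(v-c["cy"])/c["fy"],1.])
def onz(c,u,v,z):
    o,d=ray(c,u,v);return o+d*(z-o[2])/d[2]
def proj(c,p):
    E=np.array(c["extrinsics"]);q=E[:3,:3]@np.asarray(p)+E[:3,3]
    return np.array([c["fx"]*q[0]/q[2]+c["cx"],c["fy"]*q[1]/q[2]+c["cy"]])
E
python3 - <<'E'
from h import *
d=pickle.load(open("d0.pkl","rb"))
f=d["top"]["frame"][:,:,::-1]
a=f[120:235,235:300];b=f[165:235,118:170]
a=cv2.resize(a,None,fx=5,fy=5,interpolation=2);b=cv2.resize(b,None,fx=5,fy=5,interpolation=2)
o=np.zeros((575,600,3),np.uint8);o[:,:325]=a;o[:350,335:595]=b
cv2.imwrite("pics/crop.png",o)
E
```

```text
(no output)
```

View pics/crop.png

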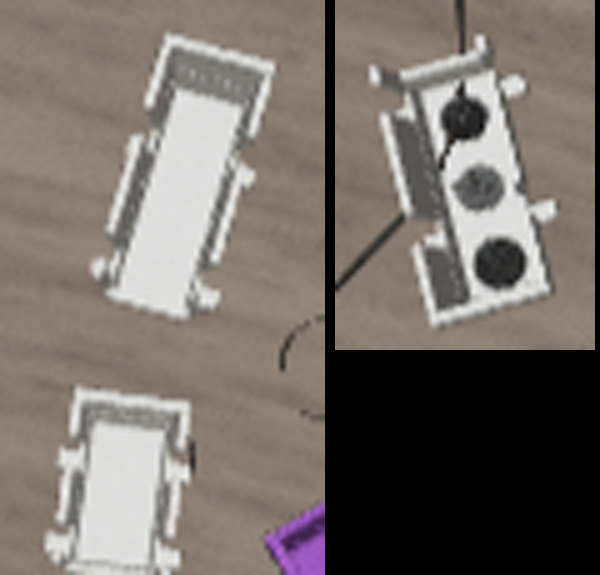

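The crop confirms both. The empty tote's high back is at the image top (crop 170–273, 37–66) and its low front with lugs is at the bottom (100–210, 268–298). The filled tote's lugs (515,85) and (545,210) and its rim posts (375,75) and (485,45) put its low front at the image top, so its high back is at the bottom (435–550, 325–290).

Run:
```python
from h import *
c=pickle.load(open("d0.pkl","rb"))["top"]
def P(u,v,z,b=0):
    return onz(c,u/5+235,v/5+120,z) if not b else onz(c,(u-335)/5+118,v/5+165,z)
z=.049
A,B=P(168,36,z),P(274,66,z); print("E back",A,B,np.linalg.norm(A-B))
l1,l2=P(168,36,z),P(108,234,z); d=l2-l1; print("ang L",np.degrees(np.arctan2(d[1],d[0])))
m=(A+B)/2
ang=np.arctan2(d[1],d[0]); e=m+.0715*np.array([np.cos(ang),np.sin(ang),0]);print("E mid",e)
A,B=P(435,325,z,1),P(552,291,z,1); print("F back",A,B,np.linalg.norm(A-B))
d=P(381,113,z,1)-A; print("ang",np.degrees(np.arctan2(d[1],d[0])))
d2=P(497,70,z,1)-B; print("ang",np.degrees(np.arctan2(d2[1],d2[0])))
a=np.arctan2(d[1],d[0]);print("F mid",(A+B)/2+.0715*np.array([np.cos(a),np.sin(a),0]))
from workcell import get_obs
from scipy.spatial.transform import Rotation as R
print(R.from_quat(get_obs()["ee_rot"]).as_matrix().round(3))
```

```text
E back [ 0.66310248 -0.3139798   0.049     ] [ 0.64599045 -0.37037895  0.049     ] 0.05893798648372148
ang L 163.31948941238824
E mid [ 0.58605517 -0.32165639  0.049     ]
F back [0.38961778 0.01920527 0.049     ] [ 0.40651734 -0.03893211  0.049     ] 0.06054379037184399
ang 17.128008509912505
ang 16.14881987167685
F mid [0.46639648 0.01119387 0.049     ]
[[ 0.961  0.278 -0.   ]
 [ 0.278 -0.961  0.001]
 [-0.    -0.001 -1.   ]]
```

```bash
python3 -m inch '[{"slide":[0.03,0.02,0],"yaw":-0.04},{"slide":[0.06,0.04,0],"yaw":-0.09},{"slide":[0.09,0.06,0],"yaw":-0.13},{"slide":[0.12,0.08,0],"yaw":-0.17},{"slide":[0.15,0.1,0],"yaw":-0.21},{"slide":[0.18,0.12,0],"yaw":-0.25},{"slide":[0.21,0.14,-0.01],"yaw":-0.3},{"slide":[0.24,0.16,-0.02],"yaw":-0.34},{"slide":[0.27,0.18,-0.03],"yaw":-0.38},{"slide":[0.3,0.2,-0.04],"yaw":-0.42},{"slide":[0.33,0.222,-0.05],"yaw":-0.46},{"slide":[0.36,0.243,-0.06],"yaw":-0.5},{"slide":[0.39,0.263,-0.07],"yaw":-0.54},{"slide":[0.412,0.278,-0.08],"yaw":-0.572},{"slide":[0.412,0.278,-0.08],"yaw":-0.572},{"slide":[0.412,0.278,-0.08],"yaw":-0.572},{"slide":[0.412,0.278,-0.08],"yaw":-0.572},{"slide":[0.412,0.278,-0.08],"yaw":-0.572}]' 0
python3 - <<'E'
from workcell import *
from h import *
c=camera("wrist");pickle.dump(c,open("w1.pkl","wb"))
f=cv2.resize(c["frame"][:,:,::-1],(768,576),interpolation=2);cv2.imwrite("pics/w1.png",np.ascontiguousarray(f))
o=get_obs();print(o["position"],o["ee_rot"],o["clock"],o["ft_force"])
E
```

```text
clock: 1.6
position: [0.5849, -0.3239, 0.1626]
ee_rot: [0.989, -0.145, -0.0, 0.001]
ft_force: [0.5, -0.3, -0.0]
grip_width: 1.0
grasp_force: 0.0
[ 0.58493347 -0.32387693  0.16279039] [ 9.89352334e-01 -1.45539359e-01  1.04458880e-04  4.92946099e-04] 1.65 [-0.15076491  0.41916962 -0.71068219]
```

View pics/w1.png

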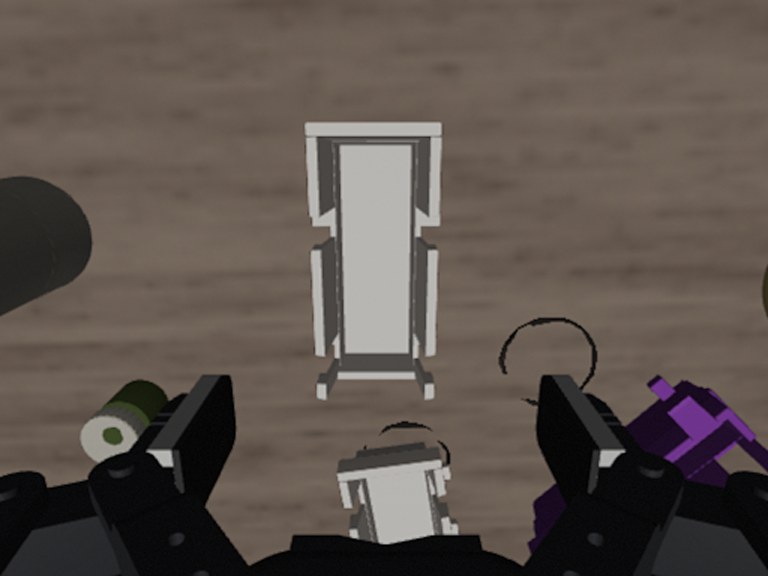

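The wrist view shows the empty tote nearly upright in the picture: back corners (306,123) and (441,123), front rim posts (318,398) and (434,398). The short tote lies below it at (400,490).

Run:
```python
from h import *
c=pickle.load(open("w1.pkl","rb"))
P=lambda u,v:onz(c,u/1.5,v/1.5,.05)
a,b,p,q=P(305.5,123),P(441.5,123),P(318,398),P(434,398)
print(np.linalg.norm(a-b),np.linalg.norm(p-q),np.linalg.norm((a+b-p-q)/2))
d=(p+q-a-b);t=np.arctan2(d[1],d[0]);w=a-b;print("ang",np.degrees(t),np.degrees(np.arctan2(w[1],w[0]))+90)
m=(a+b)/2+.0715*np.array([np.cos(t),np.sin(t),0]);print("mid",m,(a+b+p+q)/4, "d",m-[.5849,-.3239,0])
E=np.array(c["extrinsics"]);print(-E[:3,:3].T@E[:3,3],E[2,:3])
# cross-check: project into top
T=pickle.load(open("d0.pkl","rb"))["top"]
for x in(a,b):print((proj(T,x)-[235,120])*5)
```

```text
0.061359756754129545 0.061514857603875484 0.13929144981503191
ang 163.38503441333833 163.22518786501888
mid [ 0.59054085 -0.32013105  0.05      ] [ 0.5923177  -0.32066126  0.05      ] d [0.00564085 0.00376895 0.05      ]
[ 0.65713335 -0.3452009   0.29471469] [-0.28214162  0.08360932 -0.95572255]
[162.77161699  26.8145197 ]
[273.19221131  57.84010998]
```

```bash
python3 -m inch '[{"slide":[0.002,0.003,-0.02],"yaw":0},{"slide":[0.002,0.003,-0.04],"yaw":0},{"slide":[0.002,0.003,-0.06],"yaw":0},{"slide":[0.002,0.003,-0.08],"yaw":0},{"slide":[0.002,0.003,-0.1],"yaw":0},{"slide":[0.002,0.003,-0.115],"yaw":0},{"slide":[0.002,0.003,-0.125],"yaw":0},{"slide":[0.002,0.003,-0.13],"yaw":0},{"slide":[0.002,0.003,-0.13],"yaw":0},{"slide":[0.002,0.003,-0.13],"yaw":0},{"slide":[0.002,0.003,-0.13],"yaw":0}]' 0
python3 - <<'E'
from workcell import *
import cv2,numpy as np
c=camera("wrist");cv2.imwrite("pics/w2.png",cv2.resize(np.ascontiguousarray(c["frame"][:,:,::-1]),(768,576)))
E
```

```text
clock: 2.57
position: [0.5885, -0.3199, 0.0337]
ee_rot: [0.989, -0.145, 0.001, 0.0]
ft_force: [-0.5, 0.5, -0.1]
grip_width: 1.0
grasp_force: 0.0
```

View pics/w2.png

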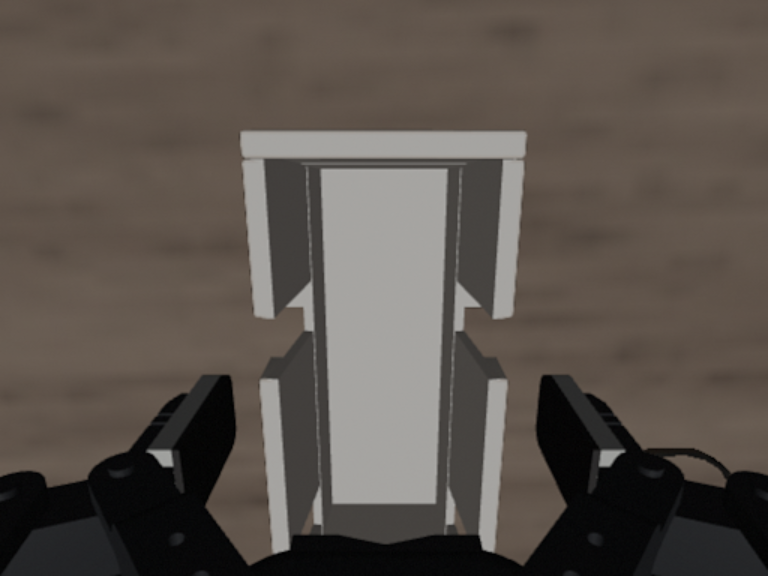

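The tote sits centred between the open pads (235 and 538), and the pads are clear of the slot edge (row 375). I'll close the gripper now.

```bash
python3 -m inch '[{"slide":[0,0,0],"yaw":0},{"slide":[0,0,0],"yaw":0},{"slide":[0,0,0],"yaw":0},{"slide":[0,0,0],"yaw":0},{"slide":[0,0,0],"yaw":0},{"slide":[0,0,0],"yaw":0},{"slide":[0,0,0],"yaw":0},{"slide":[0,0,0],"yaw":0},{"slide":[0,0,0],"yaw":0},{"slide":[0,0,0],"yaw":0}]' 255 30
python3 -m inch '[{"slide":[0,0,0.005],"yaw":0},{"slide":[0,0,0.015],"yaw":0},{"slide":[0,0,0.03],"yaw":0},{"slide":[0,0,0.05],"yaw":0},{"slide":[0,0,0.075],"yaw":0},{"slide":[0,0,0.1],"yaw":0},{"slide":[0,0,0.125],"yaw":0},{"slide":[0,0,0.145],"yaw":0},{"slide":[0,0,0.155],"yaw":0},{"slide":[0,0,0.16],"yaw":0},{"slide":[0,0,0.16],"yaw":0},{"slide":[0,0,0.16],"yaw":0}]'
python3 - <<'E'
from workcell import *
from h import *
c=camera("wrist");cv2.imwrite("pics/w3.png",cv2.resize(np.ascontiguousarray(c["frame"][:,:,::-1]),(768,576)))
pickle.dump(camera("top"),open("t3.pkl","wb"));pickle.dump(c,open("w3.pkl","wb"))
E
```

```text
clock: 3.45
position: [0.5882, -0.3195, 0.0332]
ee_rot: [0.989, -0.145, 0.001, 0.0]
ft_force: [-2.0, 0.1, 5.8]
grip_width: 0.718
grasp_force: 33.7
clock: 4.45
position: [0.5873, -0.3191, 0.1911]
ee_rot: [0.989, -0.145, -0.001, -0.0]
ft_force: [-0.4, -0.1, -2.1]
grip_width: 0.722
grasp_force: 33.2
```

View pics/w3.png

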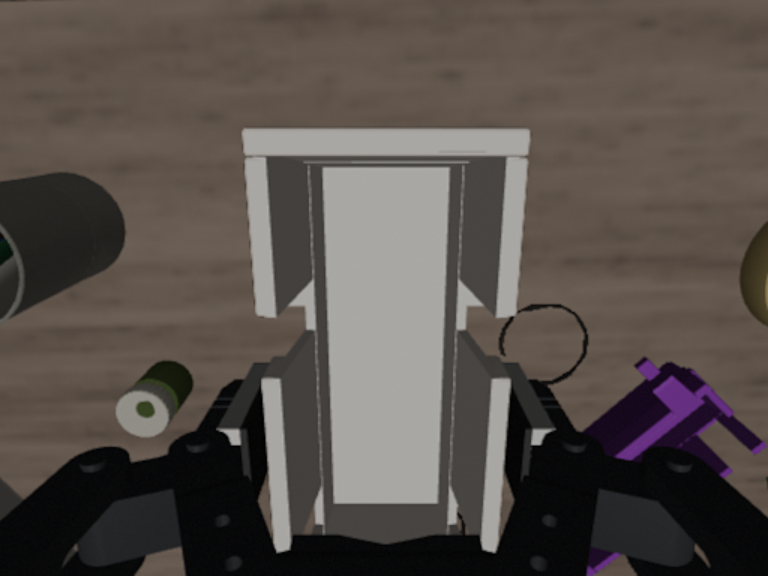

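The tote is held level and centred: back corners (243,129) and (530,129), symmetric about the pads. Next I'll turn it and stop beside the filled tote so the wrist camera can see that tote without obstruction.

```bash
python3 -m inch '[{"slide":[-0.004,0.01,0.003],"yaw":0.03},{"slide":[-0.012,0.03,0.008],"yaw":0.08},{"slide":[-0.02,0.05,0.014],"yaw":0.14},{"slide":[-0.03,0.07,0.02],"yaw":0.2},{"slide":[-0.038,0.09,0.026],"yaw":0.26},{"slide":[-0.046,0.11,0.032],"yaw":0.32},{"slide":[-0.054,0.13,0.037],"yaw":0.38},{"slide":[-0.062,0.15,0.042],"yaw":0.44},{"slide":[-0.07,0.17,0.046],"yaw":0.5},{"slide":[-0.077,0.187,0.049],"yaw":0.55},{"slide":[-0.081,0.196,0.05],"yaw":0.58},{"slide":[-0.081,0.196,0.05],"yaw":0.58},{"slide":[-0.081,0.196,0.05],"yaw":0.58},{"slide":[-0.081,0.196,0.05],"yaw":0.58}]'
python3 - <<'E'
from workcell import *
from h import *
c=camera("wrist");cv2.imwrite("pics/w4.png",cv2.resize(np.ascontiguousarray(c["frame"][:,:,::-1]),(768,576)))
pickle.dump(c,open("w4.pkl","wb"));print(get_obs()["position"],get_obs()["ee_rot"])
c=pickle.load(open("w3.pkl","rb"))
a,b=[onz(c,u/1.5,129/1.5,.05+.158) for u in(243,530)]
t=np.radians(163.3);print("E held", np.linalg.norm(a-b),(a+b)/2+.0715*np.array([np.cos(t),np.sin(t),0]))
E
```

```text
clock: 5.72
position: [0.5068, -0.1246, 0.2419]
ee_rot: [0.99, 0.143, -0.0, 0.0]
ft_force: [-0.2, -0.6, -2.8]
grip_width: 0.72
grasp_force: 33.2
[ 0.5068273  -0.12460491  0.24189749] [ 9.89691299e-01  1.43216848e-01 -2.57919947e-04  3.49726964e-05]
E held 0.06111061702212622 [ 0.59008    -0.31997259  0.208     ]
```

View pics/w4.png

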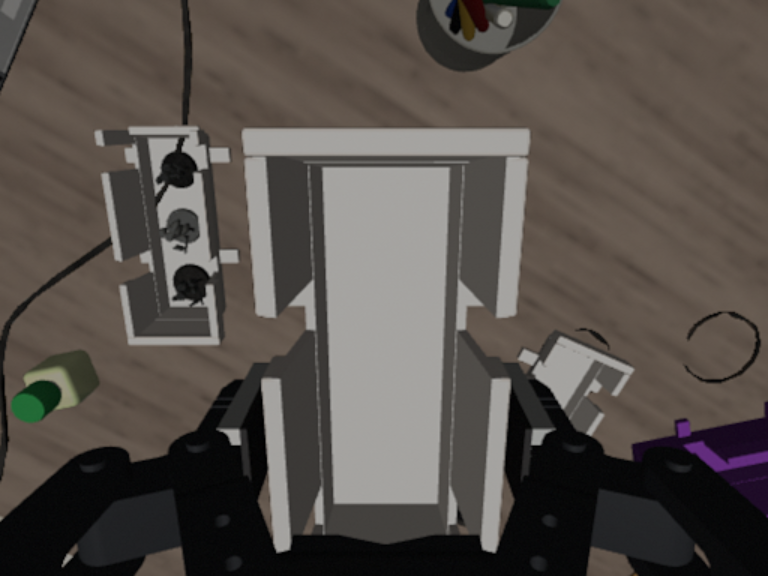

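The filled tote is in clear view at the left: back rim corners (129,345) and (220,343) at the bottom, front post ends (97,131) and (199,128) at the top. The figures are inside and unmoved.

Run:
```python
from h import *
c=pickle.load(open("w4.pkl","rb"))
P=lambda u,v,z=.05:onz(c,u/1.5,v/1.5,z)
a,b,p,q=P(129,345),P(220,343.5),P(96.5,131),P(199,128)
n=np.linalg.norm
print(n(a-b),n(p-q),n((a+b-p-q)/2))
for d in(p-a,q-b,p+q-a-b):print(np.degrees(np.arctan2(d[1],d[0])))
w=a-b;print("w",np.degrees(np.arctan2(w[1],w[0]))-90)
t=np.radians(16.6);k=np.array([np.cos(t),np.sin(t),0])
m1=(a+b)/2+.0715*k;print(m1,(a+b+p+q)/4)
# held tote now (rim plane z: .2419-.0332+.05)
h=[onz(c,u/1.5,129/1.5,.2587) for u in(243,530)]
w=h[0]-h[1];print("held ang",np.degrees(np.arctan2(w[1],w[0]))-90)
e=(h[0]+h[1])/2-.0715*k;print("held",e,"move",m1-e)
```

```text
0.061918759080552284 0.06168417962342458 0.13975997554205502
16.07385141566688
16.17726850736004
16.12567581782628
w 17.441209584029906
[0.46995858 0.01403175 0.05      ] [0.46856906 0.01301386 0.05      ]
held ang 16.42706477617567
held [ 0.50964435 -0.12415771  0.2587    ] move [-0.03968577  0.13818946 -0.2087    ]
```

```bash
python3 -m inch '[{"slide":[-0.003,0.012,0],"yaw":0},{"slide":[-0.01,0.035,0],"yaw":0},{"slide":[-0.017,0.06,0],"yaw":0},{"slide":[-0.025,0.085,0],"yaw":0},{"slide":[-0.032,0.11,0],"yaw":0},{"slide":[-0.037,0.13,0],"yaw":0},{"slide":[-0.0395,0.138,0],"yaw":0},{"slide":[-0.0395,0.138,-0.01],"yaw":0},{"slide":[-0.0395,0.138,-0.03],"yaw":0},{"slide":[-0.0395,0.138,-0.055],"yaw":0},{"slide":[-0.0395,0.138,-0.08],"yaw":0},{"slide":[-0.0395,0.138,-0.1],"yaw":0},{"slide":[-0.0395,0.138,-0.12],"yaw":0},{"slide":[-0.0395,0.138,-0.135],"yaw":0},{"slide":[-0.0395,0.138,-0.143],"yaw":0},{"slide":[-0.0395,0.138,-0.143],"yaw":0},{"slide":[-0.0395,0.138,-0.143],"yaw":0},{"slide":[-0.0395,0.138,-0.143],"yaw":0}]'
python3 - <<'E'
from workcell import *
from h import *
c=camera("wrist");s=camera("scene");pickle.dump((c,s),open("w5.pkl","wb"))
o=np.zeros((576,800,3),np.uint8)
u,v=proj(s,[.47,.014,.07]).astype(int)
o[:384,:400]=c["frame"][:,56:456,::-1]
k=s["frame"][max(v-50,0):v+50,u-50:u+50,::-1];o[:400,400:]=cv2.resize(np.ascontiguousarray(k),(400,400),interpolation=2)
cv2.imwrite("pics/w5.png",o);print(u,v)
E
```

```text
clock: 7.27
position: [0.468, 0.0143, 0.1001]
ee_rot: [0.99, 0.144, 0.001, 0.0]
ft_force: [0.2, 0.2, -1.6]
grip_width: 0.719
grasp_force: 33.2
237 116
```

View pics/w5.png

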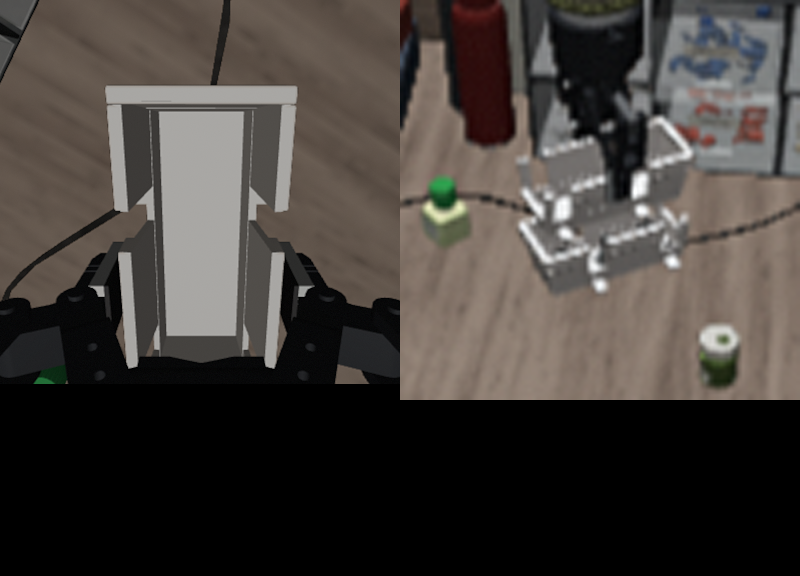

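The wrist view shows the empty tote still held square. The scene crop shows it hovering a little above the filled one, its low front (crop 525–570, 160–215) over the filled tote's high back. I'll lower it slowly.

```bash
python3 -m inch '[{"slide":[-0.001,-0.001,-0.003],"yaw":0},{"slide":[-0.001,-0.001,-0.006],"yaw":0},{"slide":[-0.001,-0.001,-0.009],"yaw":0},{"slide":[-0.001,-0.001,-0.011],"yaw":0},{"slide":[-0.001,-0.001,-0.013],"yaw":0},{"slide":[-0.001,-0.001,-0.014],"yaw":0},{"slide":[-0.001,-0.001,-0.015],"yaw":0},{"slide":[-0.001,-0.001,-0.015],"yaw":0},{"slide":[-0.001,-0.001,-0.015],"yaw":0}]'
python3 -m inch '[{"slide":[0,0,-0.001],"yaw":0},{"slide":[0,0,-0.001],"yaw":0},{"slide":[0,0,-0.001],"yaw":0}]'
```

```text
clock: 8.12
position: [0.4663, 0.0136, 0.0843]
ee_rot: [0.99, 0.144, -0.0, 0.0]
ft_force: [-0.5, -0.3, -1.4]
grip_width: 0.723
grasp_force: 33.2
clock: 8.37
position: [0.4663, 0.0136, 0.0833]
ee_rot: [0.99, 0.144, 0.0, 0.0]
ft_force: [0.0, -1.0, -1.3]
grip_width: 0.717
grasp_force: 33.2
```

```bash
python3 -m inch '[{"slide":[0,0,-0.0007],"yaw":0},{"slide":[0,0,-0.001],"yaw":0},{"slide":[0,0,-0.001],"yaw":0}]'
python3 -m inch '[{"slide":[0,0,-0.0005],"yaw":0},{"slide":[0,0,-0.001],"yaw":0},{"slide":[0,0,-0.001],"yaw":0}]'
```

```text
clock: 8.62
position: [0.4664, 0.0136, 0.083]
ee_rot: [0.99, 0.144, 0.0, 0.0]
ft_force: [-4.9, -1.1, 8.4]
grip_width: 0.721
grasp_force: 34.4
clock: 8.87
position: [0.4665, 0.0137, 0.0829]
ee_rot: [0.99, 0.144, 0.0, 0.0]
ft_force: [-9.8, -1.3, 22.2]
grip_width: 0.718
grasp_force: 35.9
```

There is contact at the expected height. I'll relax the press, then open gently and rise.

```bash
python3 -m inch '[{"slide":[0,0,0.001],"yaw":0},{"slide":[0,0,0.0015],"yaw":0},{"slide":[0,0,0.0015],"yaw":0}]' - 20
python3 -m inch '[{"slide":[0,0,0],"yaw":0},{"slide":[0,0,0],"yaw":0},{"slide":[0,0,0],"yaw":0},{"slide":[0,0,0],"yaw":0},{"slide":[0,0,0],"yaw":0},{"slide":[0,0,0],"yaw":0},{"slide":[0,0,0],"yaw":0},{"slide":[0,0,0],"yaw":0}]' 0
python3 -m inch '[{"slide":[0,0,0.005],"yaw":0},{"slide":[0,0,0.015],"yaw":0},{"slide":[0,0,0.03],"yaw":0},{"slide":[0,0,0.05],"yaw":0},{"slide":[0,0,0.075],"yaw":0},{"slide":[0,0,0.1],"yaw":0},{"slide":[0,0,0.125],"yaw":0},{"slide":[0,0,0.145],"yaw":0},{"slide":[0,0,0.155],"yaw":0},{"slide":[0,0,0.16],"yaw":0},{"slide":[0,0,0.16],"yaw":0},{"slide":[0,0,0.16],"yaw":0}]'
python3 - <<'E'
from workcell import *
from h import *
c=camera("wrist");s=camera("scene");pickle.dump((c,s),open("w6.pkl","wb"))
o=np.zeros((576,800,3),np.uint8)
o[:384,:400]=c["frame"][:,56:456,::-1]
k=s["frame"][66:166,187:287,::-1];o[:400,400:]=cv2.resize(np.ascontiguousarray(k),(400,400),interpolation=2)
cv2.imwrite("pics/w6.png",o)
E
```

```text
clock: 9.12
position: [0.4665, 0.0136, 0.083]
ee_rot: [0.99, 0.144, 0.0, 0.0]
ft_force: [-2.0, 0.2, 4.0]
grip_width: 0.721
grasp_force: 33.9
clock: 9.78
position: [0.4663, 0.0136, 0.0828]
ee_rot: [0.99, 0.144, 0.0, 0.0]
ft_force: [0.1, -1.0, 0.1]
grip_width: 0.997
grasp_force: 0.0
clock: 10.78
position: [0.466, 0.0136, 0.242]
ee_rot: [0.99, 0.144, -0.0, -0.0]
ft_force: [-0.5, -0.5, -0.6]
grip_width: 1.0
grasp_force: 0.0
```

View pics/w6.png

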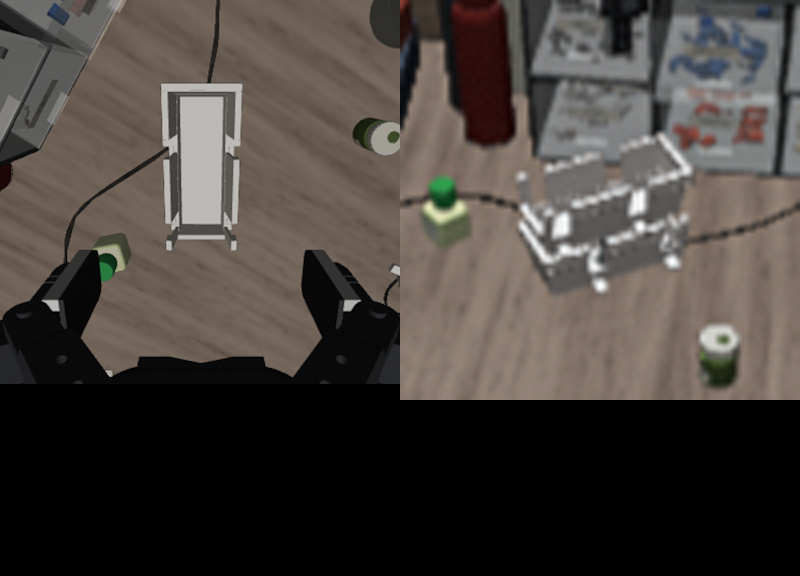

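The empty tote now stands on the filled one. Its back corners are at (162,84) and (242,84), the filled tote is hidden beneath it, and in the scene crop the lower tote hasn't moved. One numeric check, then hand in.

Run:
```python
from workcell import *
from h import *
c=pickle.load(open("w6.pkl","rb"))[0]
a,b,p,q=[onz(c,u+56,v,.1) for u,v in((161.5,84),(242.5,84),(166,249),(237,249))]
n=np.linalg.norm;print(n(a-b),n(p-q),n((a+b-p-q)/2));d=a+b-p-q
t=np.arctan2(d[1],d[0]);print(np.degrees(t),(a+b)/2-.0715*np.array([np.cos(t),np.sin(t),0]),(a+b+p+q)/4)
print(hand_in())
```

```text
0.061497643670619016 0.062320540258943756 0.1385553828658432
16.42884356464492 [0.46879341 0.01377917 0.1       ] [0.47092498 0.01440769 0.1       ]
the job is handed in; nothing more can be done
None
```

The empty tote is stacked on the filled one, turned end for end, about 1–2 mm off centre and level as far as the camera shows; the job is handed in at about 11 s of the 32 s allowed.

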